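Seat a mounted specimen under the levelling press

TASK

With the fingertips, push the aluminium carrier plate flat along the base of the levelling press, so that the black specimen standing in it passes under the low blue bridge and the plate is fully home against the end stop. Then press the black knob on the bridge right down, so that the specimen is seated flush in its cup, and let the knob come back up. Only push the plate: do not lift it or press its overhanging tail so that it tips up, do not touch the polished specimen or knock it on the bridge, and leave the things round the press where they are.

Things in the scene. Friction and masses are not known exactly. Their poses are not given: they have to be found in the camera images.
- press: Specimen levelling press, fixed to the worktop. Origin on the worktop right under the ram's axis, z up; +x is the way the carrier is pushed in. Grey base plate 215 x 160 mm, top 10 mm above the worktop, from x = -155 mm (near end) to +60 mm.
- end_stop (a point): Middle of the near face of the steel end stop (a bar 11 mm high across the base), where it meets the base's top; at x = +40 mm in the press's frame, axes as the press's. Two steel side rails, also 11 mm high and 99.4 mm apart, run from x = -26 to +50 mm, with lead-ins from x = -54 mm that open to about 108 mm.
- bridge: The fixed bridge of the press, origin and axes the same as the press: blue crossbeam 36 mm deep along x (x = -18 to +18 mm), 160 mm wide, underside 47.5 mm and top 71.5 mm above the worktop, on two steel columns at y = +-67 mm (nuts to 78.5 mm).
- ram (a joint): Travel of the spring-loaded ram, m: 0 = up (its flat foot, 34 mm wide, level with the bridge's underside), 0.013 = hard stop. About 2 N starts it, 4.5 N holds it down; pushing the specimen adds about 5 N. With the carrier home the foot meets the specimen at 0.0045 and stops on the cup's rim at about 0.0105. The spring returns it when released.
- knob_top (a point): Centre of the top face of the round black knob on the ram, 42 mm across (flat top 32 mm), on the press's axis, 116.5 mm above the worktop when up; moves down with the ram.
- carrier: Loose aluminium carrier plate, 130 x 96 x 14 mm, 0.5 kg, flat on the press's base; its tail at first overhangs the near end by 30 to 50 mm (about 2 N on the tail tips it). Origin on its underside under the specimen's axis; +x to its leading edge (black nose, corners bevelled), 40 mm ahead. Home: origin 10 mm above the press's origin, axes parallel. A dark cup 44 mm across, top 27 mm above the underside, holds the specimen.
- push_edge (a point): Middle of the carrier's flat rear edge (96 mm wide, 14 mm high), half-way up it, 90 mm behind the carrier's origin; axes as the carrier's.
- mount_seat (a joint): How far the specimen is pushed down into its cup, m, stiff by friction (5 N): 0 = standing 6 mm proud of the rim (top 33 mm above the carrier's underside, 4.5 mm below the bridge), 0.006 = fully seated, top flush with the rim. It stays where it is pushed.
- specimen: Black round mounted specimen, 30 mm across, 25 mm high, held in the carrier's cup; origin at the centre of its underside. Its polished top must not be touched by the fingers.
- next_specimen_a: Loose black mounted specimen, 40 mm across, 21 mm high, on the worktop left of the press; leave it. Origin at the centre of its underside.
- next_specimen_b: Loose tan mounted specimen, 30 mm across, 18 mm high, left of the press; leave it. Origin at the centre of its underside.
- marker_black: Black-capped marker 135 x 13 x 14 mm lying right of the press; leave it. Origin at the centre of its underside.
- marker_red: Red-capped marker 135 x 13 x 14 mm lying right of the press; leave it. Origin at the centre of its underside.

How it is judged (in metres and radians):
On the way, in this order (a step that is already met when the one before it is completed fails the run):
1. the carrier lies flat and fully home against the end stop, the specimen under the ram and not yet pressed (x of carrier in the frame of press between -0.003 and 0.003 m and y of carrier in the frame of press between -0.004 and 0.004 m and angle between carrier's own z axis and vertical below 0.03 rad and value of joint mount_seat below 0.0015 m), for 0.2 s.
2. the ram has pushed the specimen down flush into its cup (value of joint mount_seat above 0.0045 m and value of joint ram above 0.0085 m), for 0.1 s.
At the end, for the whole second after the job is handed in: The carrier lies flat (within 0.03 rad) and still, within 3 mm of home against the end stop and within 4 mm sideways; the specimen is seated at least 4.5 of its 6 mm; the ram is back up (within 2 mm) (x of carrier in the frame of press between -0.003 and 0.003 m and y of carrier in the frame of press between -0.004 and 0.004 m and angle between carrier's own z axis and vertical below 0.03 rad and value of joint mount_seat above 0.0045 m and value of joint ram below 0.002 m and linear speed of carrier below 0.01 m/s); the robot touches nothing.
It fails at once if the carrier is tipped (angle between carrier's own z axis and vertical above 0.06 rad).
It fails at once if the carrier is lifted off the base (z of carrier in the frame of press above 0.016 m or z of push_edge in the frame of press above 0.023 m).
It fails at once if the specimen is touched by the robot (contact force between any of the fingers, the arm and specimen above 0.5 N).
It fails at once if the specimen is knocked on the bridge (contact force between bridge and specimen above 1 N).
It fails at once if a thing beside the press is disturbed (distance of any of next_specimen_a, next_specimen_b, marker_black, marker_red from where it was at the start of the episode above 0.015 m).
It also fails if it takes over 51 s, if anything falls off the work surface, if the arm or the gripper's body presses on something with over 40 N, if the wrist force passes 120 N, or if a joint passes its speed limit or range.

ROBOT

A 6-joint arm with a two-finger parallel gripper is mounted at the origin on a cart in front of the work surface, level with it; the furniture and walls round the work are solid. World frame = base frame: x ahead of the robot, y to its left, z up, the work surface at z = 0. Lengths are in mm, angles in rad, forces in N, time in s.
With the tool pointing down it reaches from about 250 to 725 mm from the base axis. Payload 4 kg.
Tool frame: the origin (TCP) lies on the front face of the gripper's body, between the roots of the fingers; the fingertips stand 73 mm ahead of it and the grasp point (between the pads) lies r.grip_point_offset ahead of it (r.grip_point_offset is the distance from the TCP to the grasp point, in mm); z points along the fingers, y is the direction in which the jaws open and shut (so a half turn about z gives the same grasp; the last joint's range is limited). The gripper opens to 85 mm and grips with 20 to 120 N. Pads are 22 mm wide; open, the fingers measure 114 mm over their backs; the gripper's body (76 mm by 85 mm) begins 54 mm behind the grasp point. The pads swing forward as they close: fully open they stand 13 mm farther back than shut.
Start: joints at [1.324, 0.241, 0.005, 1.335, 0, 1.571], TCP at [122.149, 484.85, 303.906] pointing down, gripper open.
Joint ranges: [-2.72, 2.72], [-1.05, 1.87], [-1.09, 1.28], [-1.99, 2.15], [-1.42, 1.44], [-3.14, 3.14]. Speed limits (rad/s): [2.79, 2.79, 3.14, 3.14, 3.14, 3.14].

INTERFACE

Orientations are given as a unit quaternion [w, x, y, z].
In Python, from station import r gives the robot as it stands.
- The arm moves only by the tool apply_moves, never from a script. Its argument "commands" is a list of rows, each an object of numbers: "dx", "dy", "dz": the shift along the tool's x, y, z in mm; "ax", "ay", "az": the turn, a rotation vector about the tool's x, y, z in degrees. A call has 1 to 12 rows; each row is the pose to reach, as a shift and turn from the pose commanded when the call began, along the tool's axes at that moment; what a row does not reach only later rows make up. A row lasts 1/12 s, in which the tool goes at most 41.7 mm and 7.16 degrees, less where a joint would pass 70% of its speed; a pose out of reach is approached as far as the arm can. A call with a gripper value outside its range is refused whole. "hand" is the finger opening in mm, from 0 to 85.4, set as the call begins (left out, the last holds). The fingers move at their own pace and stop on an object; "newtons" is the grip in N (left out, the last holds). Time passes only in rows, so rows that repeat a pose let the fingers close. It gives the time, the measured TCP pose, the force and the opening at its end, in the units of the state.
- r.state(): the state, without advancing time (a new reading comes with each control period).
- r.camera(name): name is "side" or "top"; returns the picture (420x560x3 uint8, red, green, blue); there is no depth.
- r.get_calibration(name): a dict with "vertical_fov" (degrees; the focal length in pixels is half the picture's height over the tangent of half this angle, whatever the lens; pixels are square), "cx", "cy" (the principal point, pixels), "R" (3x3) and "t" (3): a world point X has camera coordinates R X + t. Camera axes: x right, y down, z forward; pixel columns grow to the right and rows downward; lengths in mm; the calibration is good to about 2 mm. A picture is of the moment at which its call begins. get_calibration takes no time and is no camera call.
- r.finish_job(): hands the job in, once; it reports no verdict.
The state is a dict: "time_s": time; "joint_positions": joint angles; "joint_vel": joint speeds; "joint_torque": joint torques, N m; "ee_pos": TCP position; "eef_rot": TCP orientation; "wrist_force": force on the tool from outside, world axes, zero at the start; "torque": the same for the moment, N m; "finger_gap": opening from 0.0 (shut) to 1.0 (fully open).
Only numpy, scipy, OpenCV 4.12 (cv2) and the standard library are available. Lean on these libraries where they do the work, as an engineer would, in place of code of your own. Each camera call takes 0.05 s, during which the arm holds its last target.

## Working session

There is one attempt and no reset: what is moved stays moved. The work goes in short steps, Python scripts to look and compute and a tool call to move; the robot and the scene stay as the last step left them, time stands still between calls to the robot, and variables do not carry over. Pictures are saved under pics/ and viewed, and the job is handed in when it is done.

Besides the shell and the picture viewer there is one more tool, called by a JSON object that holds its "api" and its "payload", one argument or row to a line. apply_moves: Moves the arm, as the interface text tells. Its arguments: {"type":"object","properties":{"commands":{"type":"array"},"hand":{"type":"number"},"newtons":{"type":"number"}},"required":["commands"]}

```bash
mkdir -p pics; python3 - <<'E'
from station import r
import cv2,numpy as np
for n in("side","top"):
    im=r.camera(n); cv2.imwrite(f"pics/{n}0.png",im[:,:,::-1])
    c=r.get_calibration(n); print(n,c)
print(r.state(), r.grip_point_offset)
E
```

```text
side {'vertical_fov': 44.80645855419648, 'cx': 280.87687110083755, 'cy': 219.78018113176987, 'R': array([[ 9.72343978e-01, -2.33553231e-01, -2.77582734e-04],
       [-1.49821706e-01, -6.22834822e-01, -7.67873844e-01],
       [ 1.79166529e-01,  7.46679096e-01, -6.40601032e-01]]), 't': array([-566.54193996,  160.43192346,  884.21633941])}
top {'vertical_fov': 48.42771704604278, 'cx': 276.94044922658304, 'cy': 212.08389526053216, 'R': array([[-0.02401295, -0.99970095,  0.004625  ],
       [-0.98055702,  0.02265132, -0.19492267],
       [ 0.19475962, -0.00921574, -0.98080771]]), 't': array([ 22.69727598, 604.26812787, 963.92177465])}
{'time_s': 0.1, 'joint_positions': array([1.32400483e+00, 2.41360412e-01, 3.86052132e-03, 1.33521222e+00,
       8.76628154e-06, 1.57083377e+00]), 'joint_vel': array([-0.00090919, -0.00069851,  0.00516419, -0.00267347, -0.00250919,
        0.00050346]), 'joint_torque': array([ 6.50606148e-05, -3.73137331e+01,  2.53009933e+01,  1.08126272e-02,
       -5.32897366e-05,  2.16045571e-06]), 'ee_pos': array([122.03969584, 484.43310302, 303.09108079]), 'eef_rot': array([-1.22231871e-04,  1.23101364e-01,  9.92393640e-01, -9.50069586e-04]), 'wrist_force': array([-0.4020006 ,  0.54885935,  0.48492584]), 'torque': array([-0.03087642,  0.04891627,  0.04475426]), 'finger_gap': 0.9994572317968478} 53.900000000000006
```

View pics/side0.png

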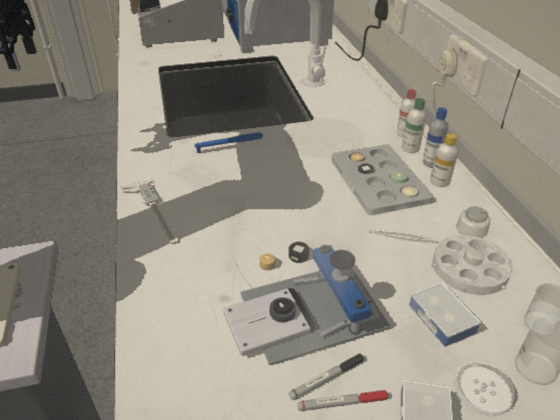

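View pics/top0.png

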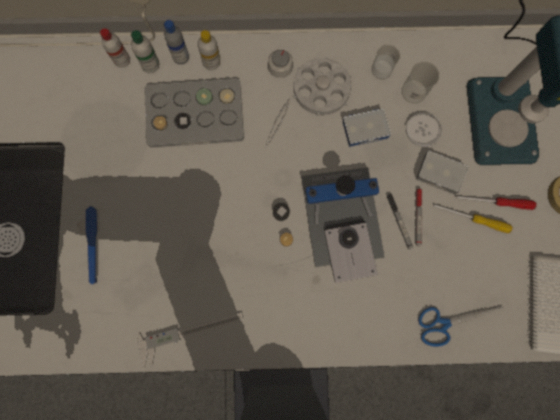

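The top view shows the press around (343,215), with +x pointing up the picture. The carrier is at about (350,250) and the knob at (345,185). Next I'll enlarge both views.

```bash
python3 - <<'E'
import cv2
a=cv2.imread("pics/top0.png")[150:295,265:425]; a=cv2.convertScaleAbs(a,alpha=1.6)
cv2.imwrite("pics/top0c.png",cv2.resize(a,None,fx=4,fy=4,interpolation=cv2.INTER_CUBIC))
a=cv2.imread("pics/side0.png")[230:370,210:400]
cv2.imwrite("pics/side0c.png",cv2.resize(a,None,fx=4,fy=4,interpolation=cv2.INTER_CUBIC))
E
```

```text
(no output)
```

View pics/top0c.png

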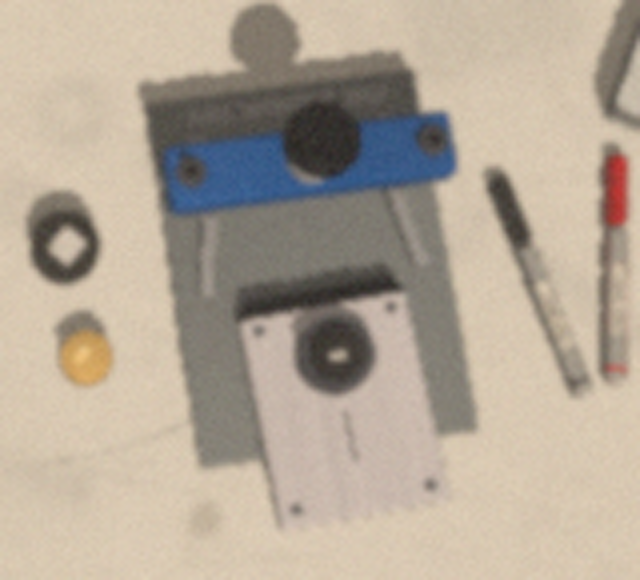

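View pics/side0c.png

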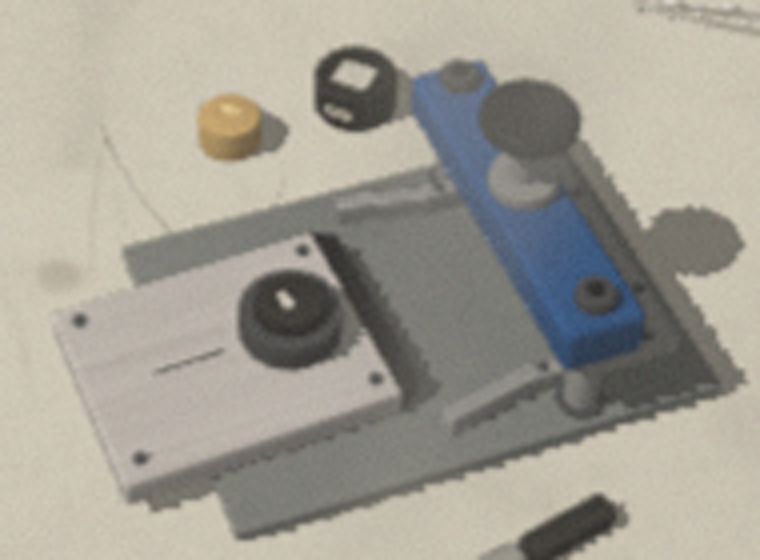

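```bash
cat > h.py <<'E'
import numpy as np
from scipy.optimize import least_squares
from station import r
C={n:r.get_calibration(n) for n in("side","top")}
def proj(n,X):
    c=C[n];f=210/np.tan(np.radians(c["vertical_fov"]/2))
    p=c["R"]@np.asarray(X,float)+c["t"]; return np.array([c["cx"]+f*p[0]/p[2],c["cy"]+f*p[1]/p[2]])
def W(q,l):
    c,s=np.cos(q[2]),np.sin(q[2]); return [q[0]+c*l[0]-s*l[1],q[1]+s*l[0]+c*l[1],l[2]]
def fit(obs,q0=(400,-100,0),bias=True):
    # obs: (cam,u,v,local) ; full-image px
    def f(q): return np.concatenate([proj(n,W(q,l))-[u,v] for n,u,v,l in obs])
    s=least_squares(f,q0,x_scale=[10,10,.1],loss="soft_l1"); return s.x,f(s.x).reshape(-1,2)
T=lambda u,v:("top",265+(u+.5)/4-.5,150+(v+.5)/4-.5)
S=lambda u,v:("side",210+(u+.5)/4-.5,230+(v+.5)/4-.5)
E
cat > m.py <<'E'
from h import *
np.set_printoptions(precision=2,suppress=True)
P=[(*T(200,467),(-155,80,10)),(*T(477,430),(-155,-80,10)),(*T(145,90),(60,80,10)),(*T(322,138),(0,0,116.5)),(*T(191,171),(0,67,78.5)),(*T(434,138),(0,-67,78.5)),
(*S(125,248),(-155,80,10)),(*S(238,530),(-155,-80,10)),(*S(722,385),(60,-80,10)),(*S(530,118),(0,0,116.5)),(*S(461,74),(0,67,78.5)),(*S(598,290),(0,-67,78.5))]
K=[(*T(283,528),(-90,48,24)),(*T(447,493),(-90,-48,24)),(*T(335,352),(0,0,40)),
(*S(52,316),(-90,48,24)),(*S(125,490),(-90,-48,24)),(*S(290,304),(0,0,41))]
for o in(P,K):
    for sel in("side","top",""):
        oo=[x for x in o if x[0]==sel or not sel]
        q,e=fit(oo); print(sel,q,np.degrees(q[2]))
    print(e)
qp,_=fit(P);qk,_=fit(K)
d=qk[:2]-qp[:2];c,s=np.cos(qp[2]),np.sin(qp[2])
print("carrier in press",c*d[0]+s*d[1],-s*d[0]+c*d[1],np.degrees(qk[2]-qp[2]))
E
python3 m.py
```

```text
side [ 651.96 -139.19    0.11] 6.2487568092546475
top [ 650.81 -135.75    0.11] 6.053603912275363
 [ 651.85 -137.45    0.11] 6.061468181013139
[[ 0.22 -0.53]
 [ 1.03 -0.46]
 [ 0.62  2.21]
 [ 1.05 -1.04]
 [ 0.69 -0.97]
 [ 0.8  -0.4 ]
 [-1.12 -1.48]
 [-1.    0.21]
 [ 0.31 -0.5 ]
 [ 0.19 -2.91]
 [-0.3  -1.26]
 [-0.65 -0.46]]
side [ 548.39 -153.17    0.16] 9.30591135777424
top [ 548.89 -147.66    0.17] 10.010789330028523
 [ 548.65 -150.93    0.17] 9.504013577423807
[[ 0.7   0.19]
 [ 2.07  0.68]
 [ 1.17 -0.64]
 [-0.55 -1.28]
 [ 0.26 -0.96]
 [ 0.06 -0.84]]
carrier in press -104.04406391644709 -2.5146978467359435 3.4425453964106683
```

{"api": "apply_moves", "payload": {
  "commands": [
    {"dx": -453,"dy": -562,"dz": 0,"az": -7},
    {"dx": -453,"dy": -562,"dz": 0,"az": -14},
    {"dx": -453,"dy": -562,"az": -20.2},
    {"dx": -453,"dy": -562,"az": -20.2},
    {"dx": -453,"dy": -562,"az": -20.2},
    {"dx": -453,"dy": -562,"az": -20.2},
    {"dx": -453,"dy": -562,"az": -20.2},
    {"dx": -453,"dy": -562,"az": -20.2},
    {"dx": -453,"dy": -562,"az": -20.2},
    {"dx": -453,"dy": -562,"az": -20.2},
    {"dx": -453,"dy": -562,"az": -20.2},
    {"dx": -453,"dy": -562,"az": -20.2}
  ],
  "hand": 50
}}

```text
invalid input
```

{"api": "apply_moves", "payload": {
  "commands": [
    {"dx": -453,"dy": -562,"dz": 0,"ax": 0,"ay": 0,"az": -7},
    {"dx": -453,"dy": -562,"dz": 0,"ax": 0,"ay": 0,"az": -14},
    {"dx": -453,"dy": -562,"dz": 0,"ax": 0,"ay": 0,"az": -20.2},
    {"dx": -453,"dy": -562,"dz": 0,"ax": 0,"ay": 0,"az": -20.2},
    {"dx": -453,"dy": -562,"dz": 0,"ax": 0,"ay": 0,"az": -20.2},
    {"dx": -453,"dy": -562,"dz": 0,"ax": 0,"ay": 0,"az": -20.2},
    {"dx": -453,"dy": -562,"dz": 0,"ax": 0,"ay": 0,"az": -20.2},
    {"dx": -453,"dy": -562,"dz": 0,"ax": 0,"ay": 0,"az": -20.2},
    {"dx": -453,"dy": -562,"dz": 0,"ax": 0,"ay": 0,"az": -20.2},
    {"dx": -453,"dy": -562,"dz": 0,"ax": 0,"ay": 0,"az": -20.2}
  ],
  "hand": 50
}}

```text
time_s: 0.93
ee_pos: [296.1, 105.0, 303.9]
eef_rot: [0.0, -0.053, 0.999, 0.0]
wrist_force: [1.2, 1.5, -0.1]
finger_gap: 0.584
```

{"api": "apply_moves", "payload": {
  "commands": [
    {"dx": -93,"dy": -283,"dz": 150,"ax": 0,"ay": 0,"az": 0},
    {"dx": -93,"dy": -283,"dz": 150,"ax": 0,"ay": 0,"az": 0},
    {"dx": -93,"dy": -283,"dz": 150,"ax": 0,"ay": 0,"az": 0},
    {"dx": -93,"dy": -283,"dz": 150,"ax": 0,"ay": 0,"az": 0},
    {"dx": -93,"dy": -283,"dz": 150,"ax": 0,"ay": 0,"az": 0},
    {"dx": -93,"dy": -283,"dz": 150,"ax": 0,"ay": 0,"az": 0},
    {"dx": -93,"dy": -283,"dz": 150,"ax": 0,"ay": 0,"az": 0},
    {"dx": -93,"dy": -283,"dz": 150,"ax": 0,"ay": 0,"az": 0},
    {"dx": -93,"dy": -283,"dz": 150,"ax": 0,"ay": 0,"az": 0},
    {"dx": -93,"dy": -283,"dz": 150,"ax": 0,"ay": 0,"az": 0},
    {"dx": -93,"dy": -283,"dz": 150,"ax": 0,"ay": 0,"az": 0}
  ]
}}

```text
time_s: 1.85
ee_pos: [417.8, -164.3, 153.4]
eef_rot: [-0.001, -0.053, 0.999, 0.001]
wrist_force: [-0.0, 1.6, 0.2]
finger_gap: 0.587
```

```bash
python3 - <<'E'
from station import r
import cv2
for n,(a,b,c,d) in dict(side=(190,370,170,400),top=(150,330,240,430)).items():
    im=r.camera(n)[a:b,c:d,::-1]; cv2.imwrite(f"pics/{n}1c.png",cv2.resize(im,None,fx=3.3,fy=3.3,interpolation=cv2.INTER_CUBIC))
print(r.state())
E
```

```text
{'time_s': 1.95, 'joint_positions': array([-3.73187011e-01,  2.70343101e-01, -3.75759013e-01,  9.24412528e-01,
        2.01794727e-04, -4.80249975e-01]), 'joint_vel': array([ 0.00902692, -0.01686832,  0.00138981, -0.00464464, -0.00294053,
       -0.00206702]), 'joint_torque': array([-3.88249140e-01, -3.36303914e+01,  2.09019810e+01, -1.17410120e-02,
       -1.69474451e-02,  2.37804132e-03]), 'ee_pos': array([ 418.2614739, -163.7136203,  154.5168905]), 'eef_rot': array([ 1.69973190e-04, -5.35059326e-02,  9.98567517e-01,  3.35569682e-05]), 'wrist_force': array([-0.01286374,  1.29446852,  0.2820282 ]), 'torque': array([ 0.06543957, -0.01195015,  0.05732814]), 'finger_gap': 0.5825959728706246}
```

View pics/side1c.png

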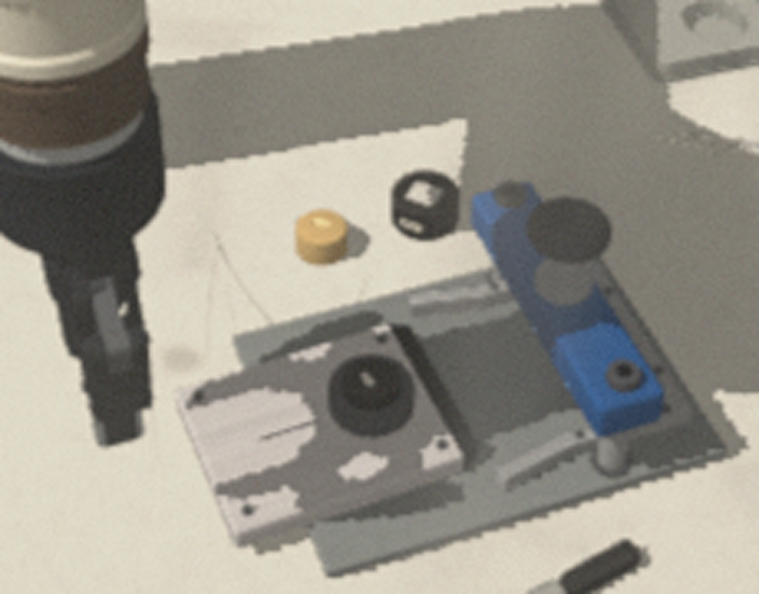

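View pics/top1c.png

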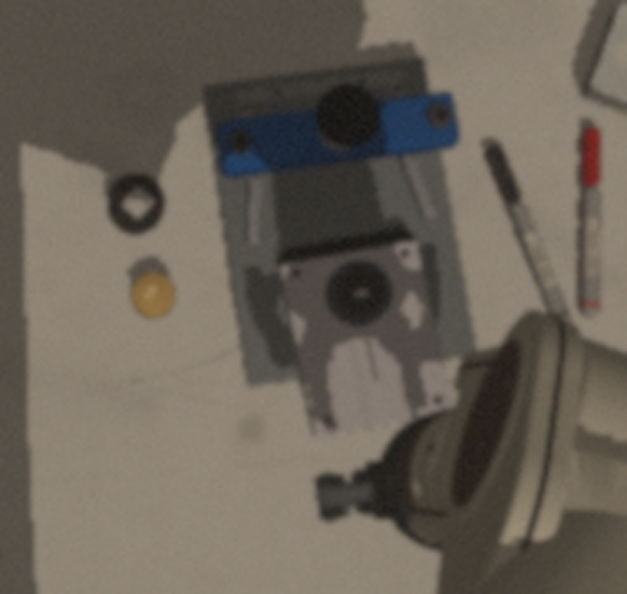

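```bash
python3 - <<'E'
from h import *
c,s=np.cos(.106),np.sin(.106)
for z in(75,80,85,90,95):
  print(z,[proj("side",[418.3-s*y+c*x,-163.7+c*y+s*x,z]).round(1).tolist() for x,y in((-11,-26),(11,-26),(-11,-40),(11,-40))])
E
```

```text
75 [[199.0, 326.1], [213.3, 322.2], [201.1, 333.2], [215.5, 329.2]]
80 [[198.7, 324.0], [213.0, 320.1], [200.8, 331.1], [215.3, 327.1]]
85 [[198.4, 321.9], [212.7, 318.0], [200.4, 329.0], [215.0, 325.0]]
90 [[198.0, 319.7], [212.5, 315.8], [200.1, 326.9], [214.7, 322.8]]
95 [[197.7, 317.6], [212.2, 313.7], [199.7, 324.7], [214.4, 320.7]]
```

{"api": "apply_moves", "payload": {
  "commands": [
    {"dx": 0,"dy": 0,"dz": 40,"ax": 0,"ay": 0,"az": 0},
    {"dx": 0,"dy": 0,"dz": 72,"ax": 0,"ay": 0,"az": 0},
    {"dx": 0,"dy": 0,"dz": 76,"ax": 0,"ay": 0,"az": 0},
    {"dx": 0,"dy": 0,"dz": 76,"ax": 0,"ay": 0,"az": 0},
    {"dx": 0,"dy": 0,"dz": 76,"ax": 0,"ay": 0,"az": 0}
  ]
}}

```text
time_s: 2.37
ee_pos: [419.2, -164.2, 79.4]
eef_rot: [0.001, -0.054, 0.999, -0.0]
wrist_force: [-0.3, 0.6, 0.6]
finger_gap: 0.584
```

{"api": "apply_moves", "payload": {
  "commands": [
    {"dx": 0,"dy": 0,"dz": 2,"ax": 0,"ay": 0,"az": 0},
    {"dx": 0,"dy": 0,"dz": 4,"ax": 0,"ay": 0,"az": 0},
    {"dx": 0,"dy": 0,"dz": 4,"ax": 0,"ay": 0,"az": 0}
  ]
}}

```text
time_s: 2.62
ee_pos: [419.4, -164.9, 75.0]
eef_rot: [0.001, -0.053, 0.999, -0.001]
wrist_force: [0.5, 0.1, 0.2]
finger_gap: 0.585
```

{"api": "apply_moves", "payload": {
  "commands": [
    {"dx": 0,"dy": 0,"dz": 1,"ax": 0,"ay": 0,"az": 0},
    {"dx": 0,"dy": 0,"dz": 2,"ax": 0,"ay": 0,"az": 0},
    {"dx": 0,"dy": 0,"dz": 2,"ax": 0,"ay": 0,"az": 0}
  ]
}}

```text
time_s: 2.87
ee_pos: [418.6, -164.7, 72.0]
eef_rot: [0.0, -0.053, 0.999, -0.0]
wrist_force: [-0.5, -0.6, -0.1]
finger_gap: 0.583
```

{"api": "apply_moves", "payload": {
  "commands": [
    {"dx": 0,"dy": 0,"dz": 1,"ax": 0,"ay": 0,"az": 0},
    {"dx": 0,"dy": 0,"dz": 1.5,"ax": 0,"ay": 0,"az": 0},
    {"dx": 0,"dy": 0,"dz": 1.5,"ax": 0,"ay": 0,"az": 0}
  ]
}}

```text
time_s: 3.12
ee_pos: [418.5, -164.7, 70.2]
eef_rot: [-0.0, -0.053, 0.999, 0.0]
wrist_force: [-0.0, -0.7, -0.7]
finger_gap: 0.585
```

{"api": "apply_moves", "payload": {
  "commands": [
    {"dx": 0,"dy": 0,"dz": 1,"ax": 0,"ay": 0,"az": 0},
    {"dx": 0,"dy": 0,"dz": 1.5,"ax": 0,"ay": 0,"az": 0},
    {"dx": 0,"dy": 0,"dz": 1.5,"ax": 0,"ay": 0,"az": 0}
  ]
}}

```text
time_s: 3.37
ee_pos: [418.6, -164.7, 69.6]
eef_rot: [0.0, -0.053, 0.999, -0.0]
wrist_force: [-2.4, 0.1, 7.3]
finger_gap: 0.585
```

{"api": "apply_moves", "payload": {
  "commands": [
    {"dx": 0,"dy": 0,"dz": 1,"ax": 0,"ay": 0,"az": 0},
    {"dx": 0,"dy": 0,"dz": 1.5,"ax": 0,"ay": 0,"az": 0},
    {"dx": 0,"dy": 0,"dz": 1.5,"ax": 0,"ay": 0,"az": 0}
  ]
}}

```text
time_s: 3.62
ee_pos: [418.6, -164.7, 69.5]
eef_rot: [0.0, -0.053, 0.999, -0.0]
wrist_force: [-5.5, 2.6, 21.7]
finger_gap: 0.584
```

{"api": "apply_moves", "payload": {
  "commands": [
    {"dx": 0,"dy": -1.5,"dz": -16.5,"ax": 0,"ay": 0,"az": 0},
    {"dx": 0,"dy": -1.5,"dz": -16.5,"ax": 0,"ay": 0,"az": 0},
    {"dx": -8,"dy": -1.5,"dz": -16.5,"ax": 0,"ay": 0,"az": 0},
    {"dx": -14,"dy": -1.5,"dz": -16.5,"ax": 0,"ay": 0,"az": 0},
    {"dx": -18,"dy": -1.5,"dz": -16.5,"ax": 0,"ay": 0,"az": 0},
    {"dx": -20,"dy": -1.5,"dz": -16.5,"ax": 0,"ay": 0,"az": 0},
    {"dx": -20,"dy": -1.5,"dz": -16.5,"ax": 0,"ay": 0,"az": 0}
  ]
}}

```text
time_s: 4.2
ee_pos: [439.1, -163.8, 83.3]
eef_rot: [-0.0, -0.053, 0.999, 0.0]
wrist_force: [0.6, -0.4, -0.5]
finger_gap: 0.586
```

{"api": "apply_moves", "payload": {
  "commands": [
    {"dx": -2,"dy": 0,"dz": 0,"ax": 0,"ay": 0,"az": 0},
    {"dx": -4,"dy": 0,"dz": 0,"ax": 0,"ay": 0,"az": 0},
    {"dx": -6,"dy": 0,"dz": 0,"ax": 0,"ay": 0,"az": 0},
    {"dx": -8,"dy": 0,"dz": 0,"ax": 0,"ay": 0,"az": 0},
    {"dx": -10,"dy": 0,"dz": 0,"ax": 0,"ay": 0,"az": 0},
    {"dx": -12,"dy": 0,"dz": 0,"ax": 0,"ay": 0,"az": 0},
    {"dx": -14,"dy": 0,"dz": 0,"ax": 0,"ay": 0,"az": 0},
    {"dx": -16,"dy": 0,"dz": 0,"ax": 0,"ay": 0,"az": 0},
    {"dx": -18,"dy": 0,"dz": 0,"ax": 0,"ay": 0,"az": 0},
    {"dx": -20,"dy": 0,"dz": 0,"ax": 0,"ay": 0,"az": 0}
  ]
}}

```text
time_s: 5.03
ee_pos: [458.7, -161.9, 83.7]
eef_rot: [-0.0, -0.053, 0.999, -0.0]
wrist_force: [-1.7, -0.8, -2.1]
finger_gap: 0.585
```

```bash
cat > snap.py <<'E'
from station import r
import cv2,sys
k=sys.argv[1]
for n,(a,b,c,d) in dict(side=(230,370,210,400),top=(150,295,265,425)).items():
    im=r.camera(n)[a:b,c:d,::-1]; 
    if n=="top": im=cv2.convertScaleAbs(im,alpha=1.6)
    cv2.imwrite(f"pics/{n}{k}c.png",cv2.resize(im,None,fx=4,fy=4,interpolation=cv2.INTER_CUBIC))
s=r.state();print(s["ee_pos"],s["wrist_force"],s["time_s"])
E
python3 snap.py 2
```

```text
[ 459.22214376 -162.0454316    83.8940099 ] [-1.2315613   0.01836512 -0.6682425 ] 5.1333
```

View pics/side2c.png

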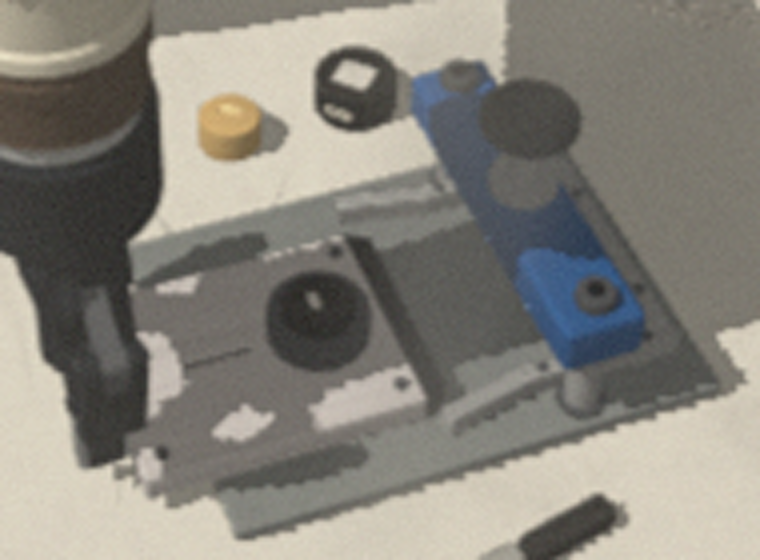

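View pics/top2c.png

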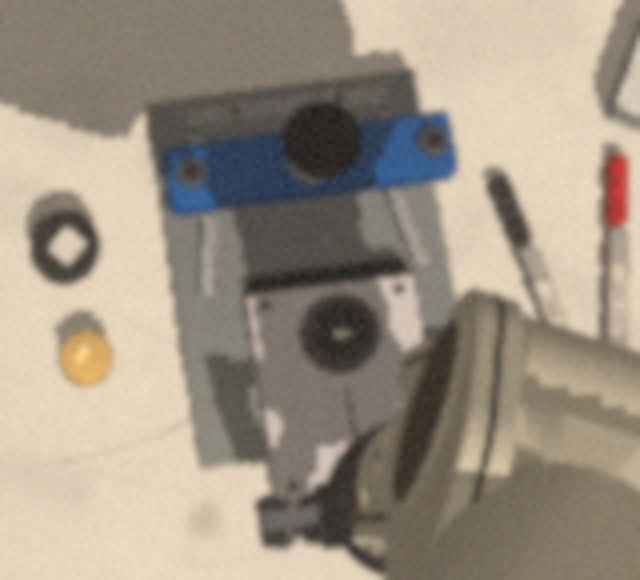

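```bash
python3 - <<'E'
from h import *
import m
qp=m.qp
# estimate cup center only, per camera & relative to press fit by the same camera
c,s=np.cos(qp[2]),np.sin(qp[2])
P=m.P
for sel,o in(("top",(T(341,331),(0,0,41))),("side",(S(317,309),(0,0,41)))):
    q0,_=fit([x for x in P if x[0]==sel])
    q0y=q0.copy()
    f=lambda p: proj(sel,[p[0],p[1],41])-np.array(o[0][1:])
    x=least_squares(f,[550,-150]).x
    d=x-q0[:2];C_,S_=np.cos(q0[2]),np.sin(q0[2])
    print(sel,x,"in press",C_*d[0]+S_*d[1],-S_*d[0]+C_*d[1],np.degrees(q0[2]))
# project front silver corners/lead-in ends
def px(l):
    u=proj("top",W(qp,l));return ((u-[265,150])*4).round(0)
for l in[(-54,54,21),(-54,-54,21),(-26,49.7,21),(-26,-49.7,21),(-30,0,10)]: print(l,px(l))
E
```

```text
side [ 651.96 -139.19    0.11] 6.2487568092546475
top [ 650.81 -135.75    0.11] 6.053603912275363
 [ 651.85 -137.45    0.11] 6.061468181013139
[[ 0.22 -0.53]
 [ 1.03 -0.46]
 [ 0.62  2.21]
 [ 1.05 -1.04]
 [ 0.69 -0.97]
 [ 0.8  -0.4 ]
 [-1.12 -1.48]
 [-1.    0.21]
 [ 0.31 -0.5 ]
 [ 0.19 -2.91]
 [-0.3  -1.26]
 [-0.65 -0.46]]
side [ 548.39 -153.17    0.16] 9.30591135777424
top [ 548.89 -147.66    0.17] 10.010789330028523
 [ 548.65 -150.93    0.17] 9.504013577423807
[[ 0.7   0.19]
 [ 2.07  0.68]
 [ 1.17 -0.64]
 [-0.55 -1.28]
 [ 0.26 -0.96]
 [ 0.06 -0.84]]
carrier in press -104.04406391644709 -2.5146978467359435 3.4425453964106683
top [ 558.77 -152.06] in press -93.2443576105753 -6.518046104743865 6.053603912275363
side [ 558.31 -157.87] in press -95.12529367590055 -8.38150980285819 6.2487568092546475
(-54, 54, 21) [221. 279.]
(-54, -54, 21) [408. 255.]
(-26, 49.7, 21) [221. 230.]
(-26, -49.7, 21) [393. 208.]
(-30, 0, 10) [305. 230.]
```

{"api": "apply_moves", "payload": {
  "commands": [
    {"dx": -0.7,"dy": 0.2,"dz": 0,"ax": 0,"ay": 0,"az": -1.2},
    {"dx": -1.4,"dy": 0.4,"dz": 0,"ax": 0,"ay": 0,"az": -2.4},
    {"dx": -2.1,"dy": 0.6,"dz": 0,"ax": 0,"ay": 0,"az": -3.6},
    {"dx": -2.6,"dy": 0.8,"dz": 0,"ax": 0,"ay": 0,"az": -4},
    {"dx": -3.2,"dy": 1,"dz": 0,"ax": 0,"ay": 0,"az": -4},
    {"dx": -3.2,"dy": 1,"dz": 0,"ax": 0,"ay": 0,"az": -4}
  ]
}}

```text
time_s: 5.63
ee_pos: [461.7, -160.7, 84.0]
eef_rot: [0.0, -0.088, 0.996, -0.0]
wrist_force: [-1.2, -0.3, 0.1]
finger_gap: 0.587
```

```bash
python3 snap.py 3
```

```text
[ 461.726723   -160.65978971   83.99506263] [-1.53755585 -1.6332869  -0.35400935] 5.7333
```

View pics/side3c.png

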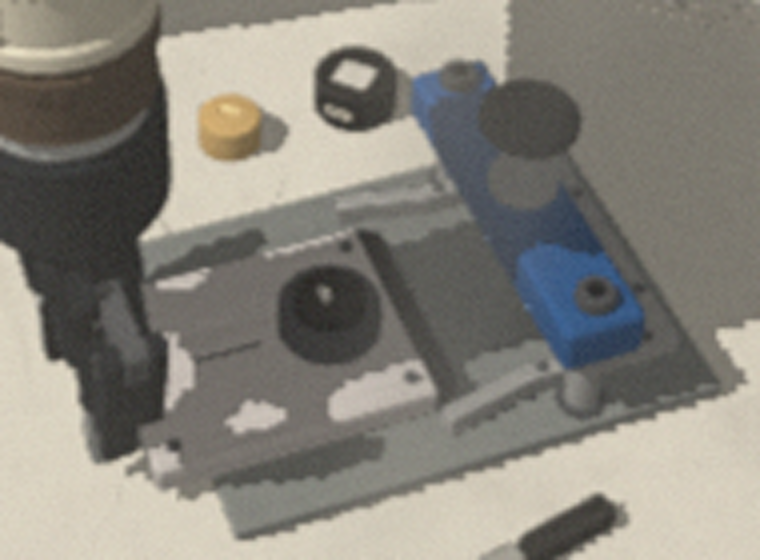

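View pics/top3c.png

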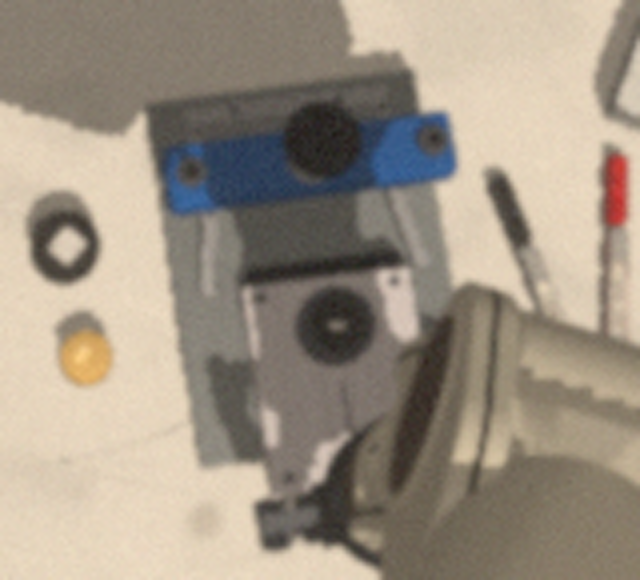

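{"api": "apply_moves", "payload": {
  "commands": [
    {"dx": -2,"dy": 0,"dz": 0,"ax": 0,"ay": 0,"az": 0},
    {"dx": -4,"dy": 0,"dz": 0,"ax": 0,"ay": 0,"az": 0},
    {"dx": -6,"dy": 0,"dz": 0,"ax": 0,"ay": 0,"az": 0.5},
    {"dx": -8,"dy": 0,"dz": 0,"ax": 0,"ay": 0,"az": 1},
    {"dx": -10,"dy": 0,"dz": 0,"ax": 0,"ay": 0,"az": 1},
    {"dx": -12,"dy": 0,"dz": 0,"ax": 0,"ay": 0,"az": 1},
    {"dx": -14,"dy": 0,"dz": 0,"ax": 0,"ay": 0,"az": 1.5},
    {"dx": -16,"dy": 0,"dz": 0,"ax": 0,"ay": 0,"az": 2},
    {"dx": -18,"dy": 0,"dz": 0,"ax": 0,"ay": 0,"az": 2},
    {"dx": -20,"dy": 0,"dz": 0,"ax": 0,"ay": 0,"az": 2}
  ]
}}

```text
time_s: 6.57
ee_pos: [481.3, -156.9, 83.9]
eef_rot: [-0.0, -0.07, 0.998, 0.0]
wrist_force: [-3.4, -0.9, 0.3]
finger_gap: 0.585
```

```bash
python3 snap.py 4
```

```text
[ 481.93328918 -156.91855079   83.92104424] [-0.86179821  0.63242183 -0.26031914] 6.6667
```

View pics/side4c.png

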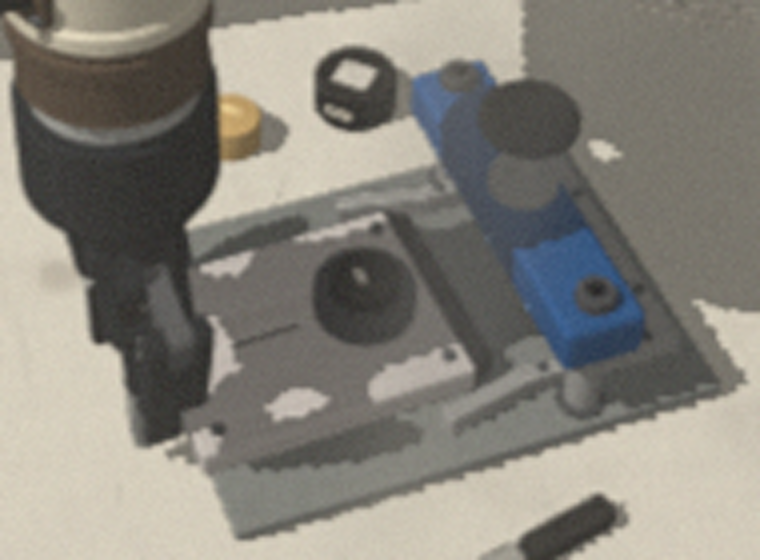

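View pics/top4c.png

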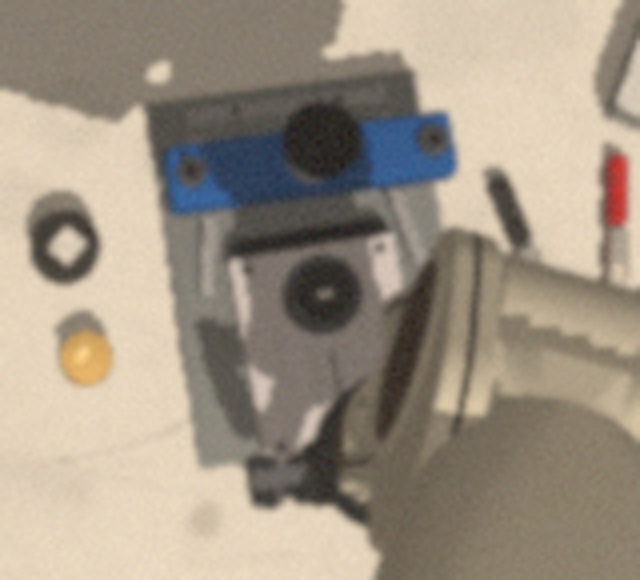

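```bash
cat > cup.py <<'E'
import sys,io,contextlib
with contextlib.redirect_stdout(io.StringIO()): import m
from h import *
a=list(map(float,sys.argv[1:]))
for sel,o in(("top",T(a[0],a[1])),("side",S(a[2],a[3]))):
    q0,_=fit([x for x in m.P if x[0]==sel])
    x=least_squares(lambda p: proj(sel,[p[0],p[1],a[4] if len(a)>4 else 41])-np.array(o[1:]),[550,-150]).x
    d=x-q0[:2];C_,S_=np.cos(q0[2]),np.sin(q0[2])
    print(sel,"in press",C_*d[0]+S_*d[1],-S_*d[0]+C_*d[1])
E
python3 cup.py 335 352 290 304; python3 cup.py 341 331 316 309;python3 cup.py 336 325 328 303;python3 cup.py 324 294 364 287
```

```text
top in press -104.39745608024862 -1.3590819373542136
side in press -104.69132555607511 -2.098581552151222
top in press -93.2443576105753 -6.518046104743865
side in press -95.51327947524102 -8.242065862542415
top in press -89.57005003932208 -4.305485015886829
side in press -89.72205858807094 -6.907988485913183
top in press -71.50166148498977 -0.45826807506663503
side in press -72.54249174347136 -3.8756827968014465
```

{"api": "apply_moves", "payload": {
  "commands": [
    {"dx": -3,"dy": 0,"dz": 0,"ax": 0,"ay": 0,"az": 0.3},
    {"dx": -6,"dy": 0,"dz": 0,"ax": 0,"ay": 0,"az": 0.6},
    {"dx": -9,"dy": 0,"dz": 0,"ax": 0,"ay": 0,"az": 1},
    {"dx": -12,"dy": -0.2,"dz": 0,"ax": 0,"ay": 0,"az": 1.4},
    {"dx": -15,"dy": -0.3,"dz": 0,"ax": 0,"ay": 0,"az": 1.7},
    {"dx": -18,"dy": -0.4,"dz": 0,"ax": 0,"ay": 0,"az": 2},
    {"dx": -21,"dy": -0.5,"dz": 0,"ax": 0,"ay": 0,"az": 2},
    {"dx": -24,"dy": -0.6,"dz": 0,"ax": 0,"ay": 0,"az": 2},
    {"dx": -27,"dy": -0.7,"dz": 0,"ax": 0,"ay": 0,"az": 2},
    {"dx": -30,"dy": -0.8,"dz": 0,"ax": 0,"ay": 0,"az": 2},
    {"dx": -33,"dy": -0.9,"dz": 0,"ax": 0,"ay": 0,"az": 2}
  ]
}}

```text
time_s: 7.58
ee_pos: [514.4, -153.2, 83.7]
eef_rot: [-0.0, -0.053, 0.999, 0.0]
wrist_force: [-2.5, 1.4, -0.9]
finger_gap: 0.585
```

```bash
python3 snap.py 5
```

```text
[ 515.19927505 -153.38583219   83.92057877] [-0.96156693  0.7795587  -0.6704815 ] 7.6833
```

View pics/side5c.png

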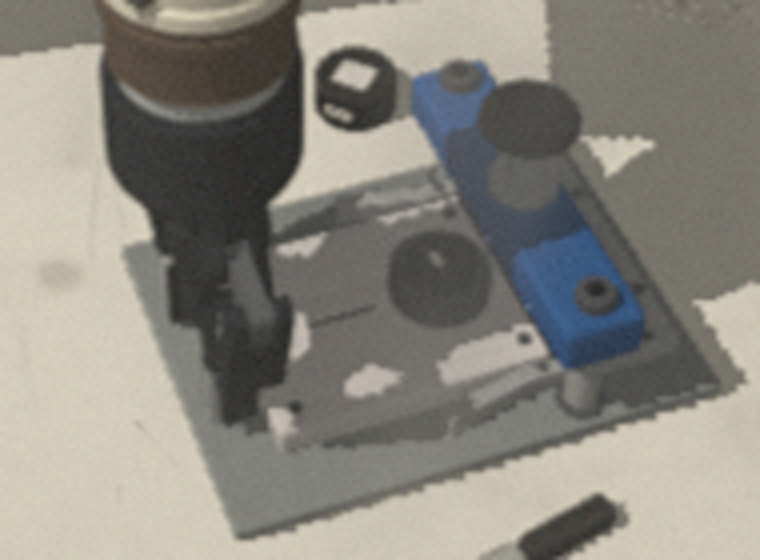

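View pics/top5c.png

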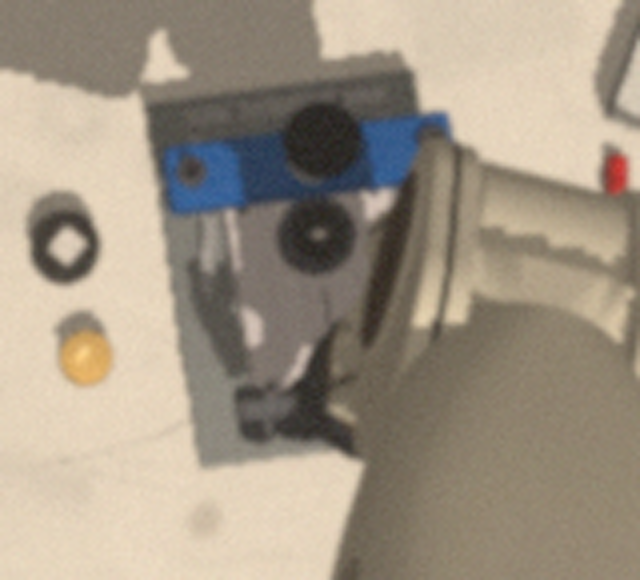

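{"api": "apply_moves", "payload": {
  "commands": [
    {"dx": -3,"dy": 0,"dz": 0,"ax": 0,"ay": 0,"az": 0},
    {"dx": -6,"dy": 0,"dz": 0,"ax": 0,"ay": 0,"az": 0},
    {"dx": -9,"dy": 0,"dz": 0,"ax": 0,"ay": 0,"az": 0},
    {"dx": -12,"dy": 0,"dz": 0,"ax": 0,"ay": 0,"az": 0},
    {"dx": -15,"dy": 0,"dz": 0,"ax": 0,"ay": 0,"az": 0},
    {"dx": -18,"dy": 0,"dz": 0,"ax": 0,"ay": 0,"az": 0},
    {"dx": -21,"dy": 0,"dz": 0,"ax": 0,"ay": 0,"az": 0},
    {"dx": -24,"dy": 0,"dz": 0,"ax": 0,"ay": 0,"az": 0},
    {"dx": -26,"dy": 0,"dz": 0,"ax": 0,"ay": 0,"az": 0}
  ]
}}

```text
time_s: 8.43
ee_pos: [539.6, -150.1, 83.9]
eef_rot: [-0.001, -0.053, 0.999, 0.001]
wrist_force: [-4.6, 1.6, 2.6]
finger_gap: 0.587
```

{"api": "apply_moves", "payload": {
  "commands": [
    {"dx": -2,"dy": 0,"dz": 0,"ax": 0,"ay": 0,"az": 0},
    {"dx": -4,"dy": 0,"dz": 0,"ax": 0,"ay": 0,"az": 0},
    {"dx": -6,"dy": 0,"dz": 0,"ax": 0,"ay": 0,"az": 0}
  ]
}}

```text
time_s: 8.68
ee_pos: [545.2, -149.4, 83.9]
eef_rot: [-0.001, -0.053, 0.999, 0.001]
wrist_force: [-6.2, 2.5, 3.2]
finger_gap: 0.59
```

{"api": "apply_moves", "payload": {
  "commands": [
    {"dx": -1,"dy": 0,"dz": 0,"ax": 0,"ay": 0,"az": 0},
    {"dx": -2,"dy": 0,"dz": 0,"ax": 0,"ay": 0,"az": 0}
  ]
}}

```text
time_s: 8.85
ee_pos: [547.1, -149.2, 83.8]
eef_rot: [-0.001, -0.053, 0.999, 0.001]
wrist_force: [-6.1, 2.2, 2.6]
finger_gap: 0.587
```

{"api": "apply_moves", "payload": {
  "commands": [
    {"dx": -1,"dy": 0,"dz": 0,"ax": 0,"ay": 0,"az": 0},
    {"dx": -2,"dy": 0,"dz": 0,"ax": 0,"ay": 0,"az": 0}
  ]
}}

```text
time_s: 9.02
ee_pos: [549.1, -148.9, 83.8]
eef_rot: [-0.001, -0.053, 0.999, 0.001]
wrist_force: [-6.0, 1.8, 2.6]
finger_gap: 0.584
```

{"api": "apply_moves", "payload": {
  "commands": [
    {"dx": -1,"dy": 0,"dz": 0,"ax": 0,"ay": 0,"az": 0},
    {"dx": -1.5,"dy": 0,"dz": 0,"ax": 0,"ay": 0,"az": 0}
  ]
}}

```text
time_s: 9.18
ee_pos: [550.7, -148.8, 83.9]
eef_rot: [-0.001, -0.053, 0.999, 0.001]
wrist_force: [-6.0, 2.9, 2.0]
finger_gap: 0.586
```

{"api": "apply_moves", "payload": {
  "commands": [
    {"dx": -1,"dy": 0,"dz": 0,"ax": 0,"ay": 0,"az": 0},
    {"dx": -1.5,"dy": 0,"dz": 0,"ax": 0,"ay": 0,"az": 0}
  ]
}}

```text
time_s: 9.35
ee_pos: [551.1, -148.7, 83.8]
eef_rot: [-0.002, -0.053, 0.999, 0.001]
wrist_force: [-9.2, 0.8, 5.3]
finger_gap: 0.582
```

{"api": "apply_moves", "payload": {
  "commands": [
    {"dx": -1,"dy": 0,"dz": 0,"ax": 0,"ay": 0,"az": 0},
    {"dx": -1,"dy": 0,"dz": 0,"ax": 0,"ay": 0,"az": 0}
  ]
}}

```text
time_s: 9.52
ee_pos: [551.3, -148.7, 83.7]
eef_rot: [-0.003, -0.053, 0.999, 0.001]
wrist_force: [-10.9, 0.9, 6.1]
finger_gap: 0.585
```

```bash
python3 snap.py 6
```

```text
[ 551.27785886 -148.69171251   83.68079688] [-10.36746131   1.12120692   6.47687143] 9.6167
```

View pics/side6c.png

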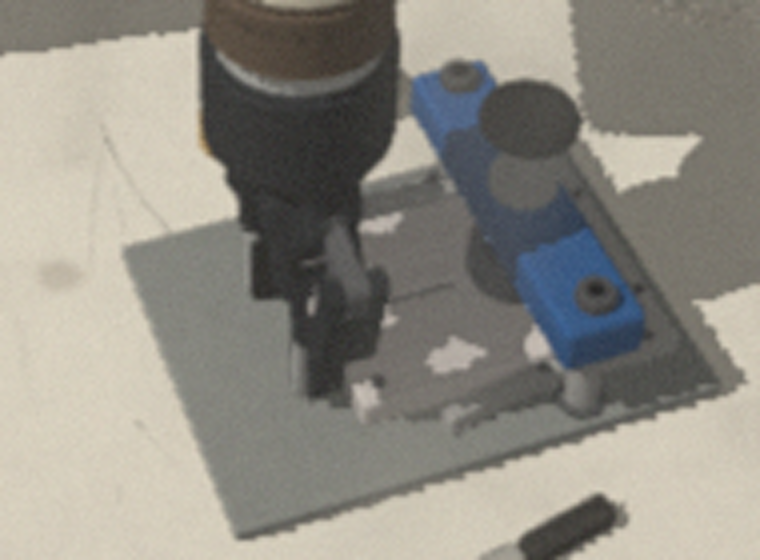

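View pics/top6c.png

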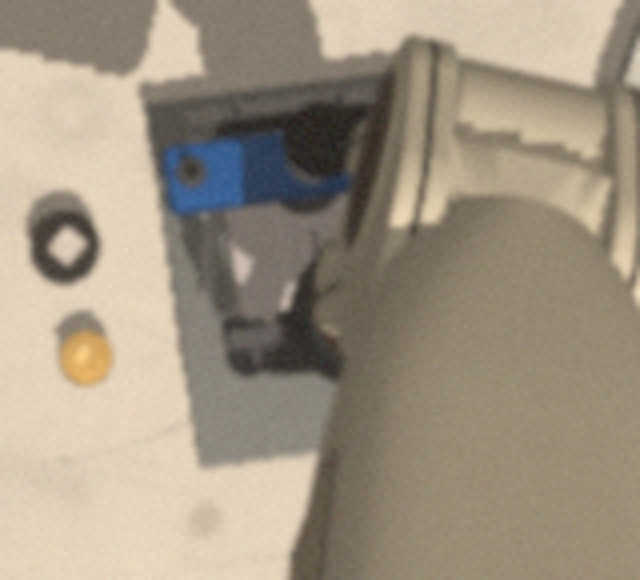

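{"api": "apply_moves", "payload": {
  "commands": [
    {"dx": -1.5,"dy": 0,"dz": 0,"ax": 0,"ay": 0,"az": 0},
    {"dx": -3,"dy": 0,"dz": 0,"ax": 0,"ay": 0,"az": 0},
    {"dx": -3,"dy": 0,"dz": 0,"ax": 0,"ay": 0,"az": 0}
  ]
}}

```text
time_s: 9.87
ee_pos: [551.8, -148.6, 83.5]
eef_rot: [-0.006, -0.053, 0.999, 0.001]
wrist_force: [-16.8, 0.1, 12.2]
finger_gap: 0.585
```

```bash
python3 - <<'E'
import sys,io,contextlib
with contextlib.redirect_stdout(io.StringIO()): import m
from h import *
for sel in("side",""):
  q,_=fit([x for x in m.P if x[0]==sel or not sel])
  for dx in(-8,-4,0):
    print(dx,[((proj("side",W(q,l))-[210,230])*4).round().tolist() for l in[(-90+dx,-48,24),(-90+dx,-48,10),(40+dx,-48,24)]])
E
```

```text
-8 [[343.0, 408.0], [342.0, 430.0], [632.0, 324.0]]
-4 [[352.0, 406.0], [351.0, 427.0], [640.0, 321.0]]
0 [[361.0, 403.0], [360.0, 425.0], [649.0, 319.0]]
-8 [[341.0, 405.0], [340.0, 426.0], [630.0, 321.0]]
-4 [[350.0, 402.0], [349.0, 423.0], [638.0, 318.0]]
0 [[359.0, 399.0], [358.0, 421.0], [647.0, 316.0]]
```

{"api": "apply_moves", "payload": {
  "commands": [
    {"dx": 2,"dy": 0,"dz": 0,"ax": 0,"ay": 0,"az": 0},
    {"dx": 4,"dy": 0,"dz": 0,"ax": 0,"ay": 0,"az": 0},
    {"dx": 7,"dy": 0,"dz": 0,"ax": 0,"ay": 0,"az": 0},
    {"dx": 12,"dy": 0,"dz": 0,"ax": 0,"ay": 0,"az": 0},
    {"dx": 20,"dy": 0,"dz": 0,"ax": 0,"ay": 0,"az": 0},
    {"dx": 30,"dy": 0,"dz": 0,"ax": 0,"ay": 0,"az": 0},
    {"dx": 30,"dy": 0,"dz": -40,"ax": 0,"ay": 0,"az": 0},
    {"dx": 30,"dy": 0,"dz": -80,"ax": 0,"ay": 0,"az": 0},
    {"dx": 30,"dy": 0,"dz": -120,"ax": 0,"ay": 0,"az": 0},
    {"dx": 30,"dy": 0,"dz": -150,"ax": 0,"ay": 0,"az": 0},
    {"dx": 30,"dy": 0,"dz": -150,"ax": 0,"ay": 0,"az": 0}
  ],
  "hand": 50
}}

```text
time_s: 10.78
ee_pos: [530.8, -153.3, 242.2]
eef_rot: [0.008, -0.053, 0.999, -0.003]
wrist_force: [0.6, 0.1, -0.1]
finger_gap: 0.582
```

```bash
python3 snap.py 7
```

```text
[ 528.12025013 -152.55648363  236.06131556] [-0.62631987 -0.10005013 -0.28695179] 10.8833
```

View pics/side7c.png

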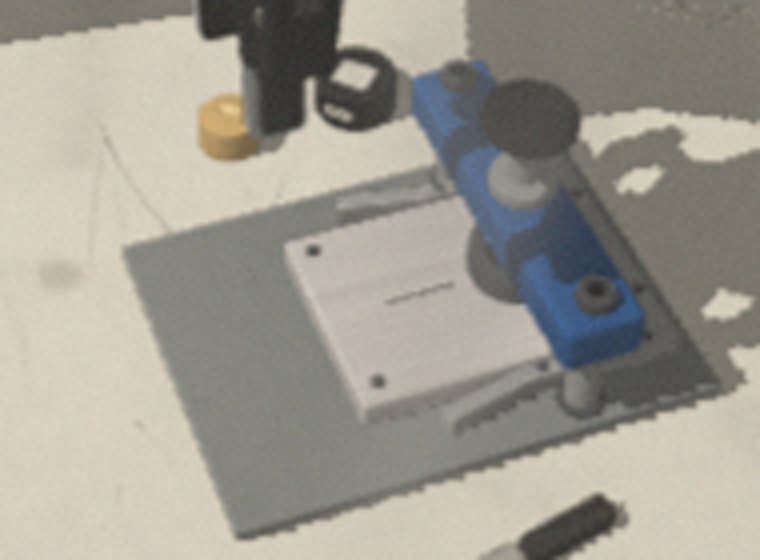

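View pics/top7c.png

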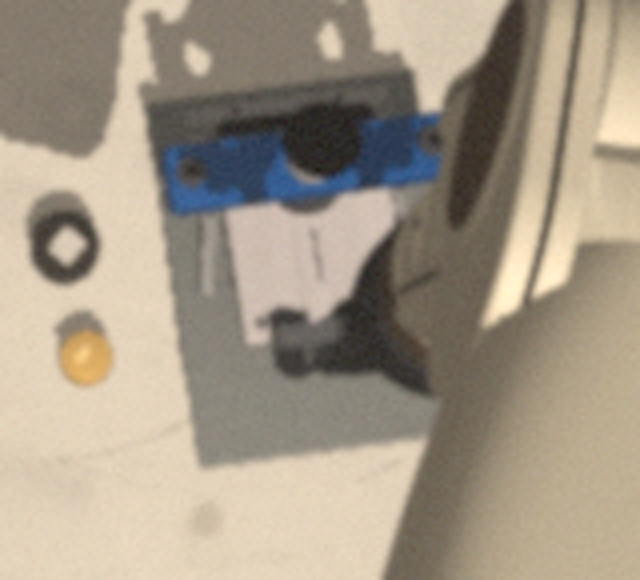

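```bash
python3 - <<'E'
import sys,io,contextlib
with contextlib.redirect_stdout(io.StringIO()): import m
from h import *
for sel,o in(("side",[(*S(287,243),(-90,48,24)),(*S(363,409),(-90,-48,24))]),("top",[(*T(248,345),(-90,48,24)),(*T(226,213),(-18,48,24))])):
  q,_=fit([x for x in m.P if x[0]==sel]); k,e=fit(o)
  d=k[:2]-q[:2];c,s=np.cos(q[2]),np.sin(q[2])
  print(sel,c*d[0]+s*d[1],-s*d[0]+c*d[1],np.degrees(k[2]-q[2]),e.ravel())
E
```

```text
side 0.06348694809704236 -4.246583476453805 -1.0269957019977394 [-0.08 -0.32  0.07  0.26]
top 0.9567775719245624 -2.970423179904947 1.022444265186751 [-0.1  -0.99  0.11  1.04]
```

{"api": "apply_moves", "payload": {
  "commands": [
    {"dx": -40,"dy": 0,"dz": 0,"ax": 0,"ay": 0,"az": 0},
    {"dx": -80,"dy": 0,"dz": 0,"ax": 0,"ay": 0,"az": 0},
    {"dx": -115,"dy": 0.8,"dz": 0,"ax": 0,"ay": 0,"az": 0},
    {"dx": -125,"dy": 0.8,"dz": 0,"ax": 0,"ay": 0,"az": 0},
    {"dx": -125,"dy": 0.8,"dz": 0,"ax": 0,"ay": 0,"az": 0},
    {"dx": -125,"dy": 0.8,"dz": 0,"ax": 0,"ay": 0,"az": 0},
    {"dx": -125,"dy": 0.8,"dz": 0,"ax": 0,"ay": 0,"az": 0},
    {"dx": -125,"dy": 0.8,"dz": 0,"ax": 0,"ay": 0,"az": 0},
    {"dx": -125,"dy": 0.8,"dz": 0,"ax": 0,"ay": 0,"az": 0}
  ],
  "hand": 0
}}

```text
time_s: 11.63
ee_pos: [650.2, -138.4, 234.2]
eef_rot: [-0.0, -0.052, 0.999, -0.0]
wrist_force: [0.3, -0.4, -0.3]
finger_gap: 0.001
```

```bash
python3 - <<'E'
from station import r
import cv2
for n,(a,b,c,d) in dict(side=(180,370,210,400),top=(120,295,265,425)).items():
    im=r.camera(n)[a:b,c:d,::-1]; 
    if n=="top": im=cv2.convertScaleAbs(im,alpha=1.6)
    cv2.imwrite(f"pics/{n}8c.png",cv2.resize(im,None,fx=3,fy=3,interpolation=cv2.INTER_CUBIC))
print(r.state()["ee_pos"],r.state()["finger_gap"],r.state()["wrist_force"])
E
```

```text
[ 650.62510709 -138.34676167  234.54716789] 0.00023558992158425647 [ 0.48429009 -0.07906207  0.47778416]
```

View pics/side8c.png

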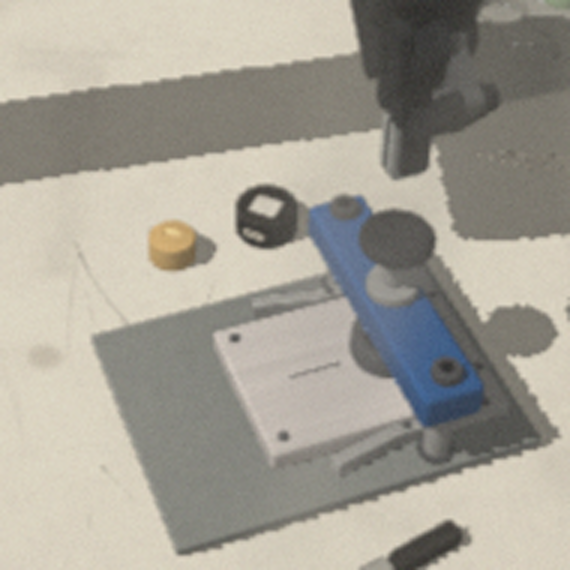

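View pics/top8c.png

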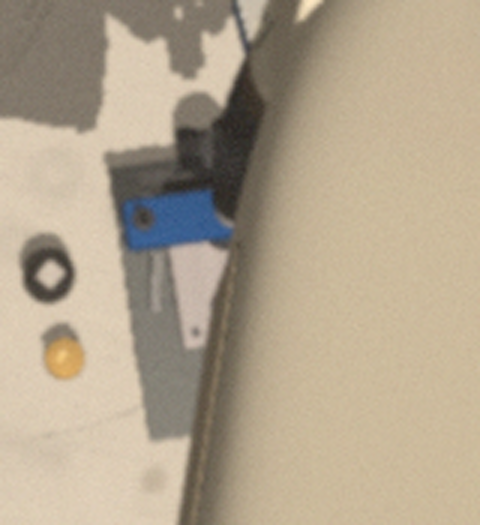

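```bash
python3 - <<'E'
from h import *
for X in([650.6,-138.3,161],[650.6,-138.3,116.5],[652,-137.5,116.5],[652,-137.5,116.5]):
    u=proj("side",X); print(X,((u-[210,180])*3).round(1))
E
```

```text
[650.6, -138.3, 161] [401.8 168.3]
[650.6, -138.3, 116.5] [395.3 230.1]
[652, -137.5, 116.5] [397.2 228.7]
[652, -137.5, 116.5] [397.2 228.7]
```

{"api": "apply_moves", "payload": {
  "commands": [
    {"dx": 0,"dy": 0,"dz": 20,"ax": 0,"ay": 0,"az": 0},
    {"dx": 0,"dy": 0,"dz": 36,"ax": 0,"ay": 0,"az": 0},
    {"dx": 0,"dy": 0,"dz": 39,"ax": 0,"ay": 0,"az": 0},
    {"dx": 0,"dy": 0,"dz": 39,"ax": 0,"ay": 0,"az": 0}
  ]
}}

```text
time_s: 12.07
ee_pos: [650.1, -137.9, 193.7]
eef_rot: [-0.002, -0.053, 0.999, 0.0]
wrist_force: [-1.1, 0.0, 0.8]
finger_gap: 0.003
```

{"api": "apply_moves", "payload": {
  "commands": [
    {"dx": 0,"dy": 0,"dz": 1,"ax": 0,"ay": 0,"az": 0},
    {"dx": 0,"dy": 0,"dz": 2,"ax": 0,"ay": 0,"az": 0},
    {"dx": 0,"dy": 0,"dz": 3,"ax": 0,"ay": 0,"az": 0},
    {"dx": 0,"dy": 0,"dz": 4,"ax": 0,"ay": 0,"az": 0}
  ]
}}

```text
time_s: 12.4
ee_pos: [651.7, -138.1, 191.9]
eef_rot: [0.001, -0.053, 0.999, -0.0]
wrist_force: [0.4, 0.1, -1.3]
finger_gap: -0.004
```

{"api": "apply_moves", "payload": {
  "commands": [
    {"dx": 0,"dy": 0,"dz": 1,"ax": 0,"ay": 0,"az": 0},
    {"dx": 0,"dy": 0,"dz": 2,"ax": 0,"ay": 0,"az": 0},
    {"dx": 0,"dy": 0,"dz": 3,"ax": 0,"ay": 0,"az": 0},
    {"dx": 0,"dy": 0,"dz": 4,"ax": 0,"ay": 0,"az": 0}
  ]
}}

```text
time_s: 12.73
ee_pos: [651.4, -138.0, 187.4]
eef_rot: [0.0, -0.053, 0.999, -0.0]
wrist_force: [-1.0, 0.7, 2.6]
finger_gap: -0.0
```

{"api": "apply_moves", "payload": {
  "commands": [
    {"dx": 0,"dy": 0,"dz": 1,"ax": 0,"ay": 0,"az": 0},
    {"dx": 0,"dy": 0,"dz": 2,"ax": 0,"ay": 0,"az": 0},
    {"dx": 0,"dy": 0,"dz": 3,"ax": 0,"ay": 0,"az": 0},
    {"dx": 0,"dy": 0,"dz": 4,"ax": 0,"ay": 0,"az": 0},
    {"dx": 0,"dy": 0,"dz": 5,"ax": 0,"ay": 0,"az": 0},
    {"dx": 0,"dy": 0,"dz": 6,"ax": 0,"ay": 0,"az": 0},
    {"dx": 0,"dy": 0,"dz": 7,"ax": 0,"ay": 0,"az": 0}
  ]
}}

```text
time_s: 13.32
ee_pos: [651.4, -138.0, 181.5]
eef_rot: [0.001, -0.053, 0.999, -0.0]
wrist_force: [-2.6, 1.1, 9.6]
finger_gap: 0.002
```

{"api": "apply_moves", "payload": {
  "commands": [
    {"dx": 0,"dy": 0,"dz": 1,"ax": 0,"ay": 0,"az": 0},
    {"dx": 0,"dy": 0,"dz": 2,"ax": 0,"ay": 0,"az": 0},
    {"dx": 0,"dy": 0,"dz": 2,"ax": 0,"ay": 0,"az": 0}
  ]
}}

```text
time_s: 13.57
ee_pos: [651.4, -138.0, 179.5]
eef_rot: [0.001, -0.053, 0.999, -0.0]
wrist_force: [-2.7, 1.6, 8.8]
finger_gap: 0.0
```

{"api": "apply_moves", "payload": {
  "commands": [
    {"dx": 0,"dy": 0,"dz": 1,"ax": 0,"ay": 0,"az": 0},
    {"dx": 0,"dy": 0,"dz": 1.5,"ax": 0,"ay": 0,"az": 0},
    {"dx": 0,"dy": 0,"dz": 1.5,"ax": 0,"ay": 0,"az": 0}
  ]
}}

```text
time_s: 13.82
ee_pos: [651.4, -138.0, 178.7]
eef_rot: [0.001, -0.053, 0.999, -0.0]
wrist_force: [-4.4, 0.8, 11.0]
finger_gap: -0.003
```

Force is about 10 N, as expected while the specimen is being pushed. I'll press on to the rim.

{"api": "apply_moves", "payload": {
  "commands": [
    {"dx": 0,"dy": 0,"dz": 1,"ax": 0,"ay": 0,"az": 0},
    {"dx": 0,"dy": 0,"dz": 1.5,"ax": 0,"ay": 0,"az": 0},
    {"dx": 0,"dy": 0,"dz": 1.5,"ax": 0,"ay": 0,"az": 0},
    {"dx": 0,"dy": 0,"dz": 1.5,"ax": 0,"ay": 0,"az": 0}
  ]
}}

```text
time_s: 14.15
ee_pos: [651.3, -138.0, 178.7]
eef_rot: [0.001, -0.053, 0.999, -0.0]
wrist_force: [-5.7, 0.8, 16.2]
finger_gap: -0.003
```

{"api": "apply_moves", "payload": {
  "commands": [
    {"dx": 0,"dy": 0,"dz": 1,"ax": 0,"ay": 0,"az": 0},
    {"dx": 0,"dy": 0,"dz": 1,"ax": 0,"ay": 0,"az": 0},
    {"dx": 0,"dy": 0,"dz": 1,"ax": 0,"ay": 0,"az": 0},
    {"dx": 0,"dy": 0,"dz": 1,"ax": 0,"ay": 0,"az": 0}
  ]
}}

```text
time_s: 14.48
ee_pos: [651.3, -138.0, 178.6]
eef_rot: [0.002, -0.053, 0.999, -0.0]
wrist_force: [-7.7, 1.1, 19.3]
finger_gap: 0.001
```

```bash
python3 snap.py 9
```

```text
[ 651.29256054 -138.02656017  178.65526856] [-7.46663018  1.72579352 20.0289753 ] 14.5833
```

View pics/side9c.png

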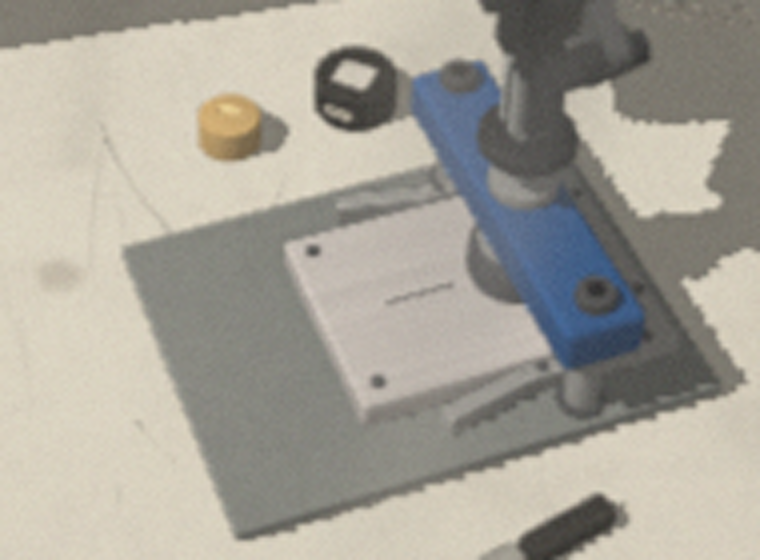

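The tip stopped hard at z = 178.6, about 10.5 mm below first contact, with the knob down and the ram foot visible on the cup at (490,250). Now I'll release the knob.

{"api": "apply_moves", "payload": {
  "commands": [
    {"dx": 0,"dy": 0,"dz": -4,"ax": 0,"ay": 0,"az": 0},
    {"dx": 0,"dy": 0,"dz": -8,"ax": 0,"ay": 0,"az": 0},
    {"dx": 0,"dy": 0,"dz": -12,"ax": 0,"ay": 0,"az": 0},
    {"dx": 0,"dy": 0,"dz": -17,"ax": 0,"ay": 0,"az": 0},
    {"dx": 0,"dy": 0,"dz": -25,"ax": 0,"ay": 0,"az": 0},
    {"dx": 0,"dy": 0,"dz": -45,"ax": 0,"ay": 0,"az": 0},
    {"dx": 0,"dy": 0,"dz": -70,"ax": 0,"ay": 0,"az": 0},
    {"dx": 0,"dy": 0,"dz": -90,"ax": 0,"ay": 0,"az": 0},
    {"dx": 0,"dy": 0,"dz": -90,"ax": 0,"ay": 0,"az": 0},
    {"dx": 0,"dy": 0,"dz": -90,"ax": 0,"ay": 0,"az": 0},
    {"dx": 0,"dy": 0,"dz": -90,"ax": 0,"ay": 0,"az": 0}
  ]
}}

```text
time_s: 15.5
ee_pos: [650.9, -138.0, 262.7]
eef_rot: [-0.001, -0.053, 0.999, 0.0]
wrist_force: [-0.2, -0.2, -1.0]
finger_gap: -0.002
```

```bash
python3 snap.py 10
```

```text
[ 650.49969694 -137.83227791  261.86208404] [0.3090803  0.14760158 0.43042675] 15.6
```

View pics/side10c.png

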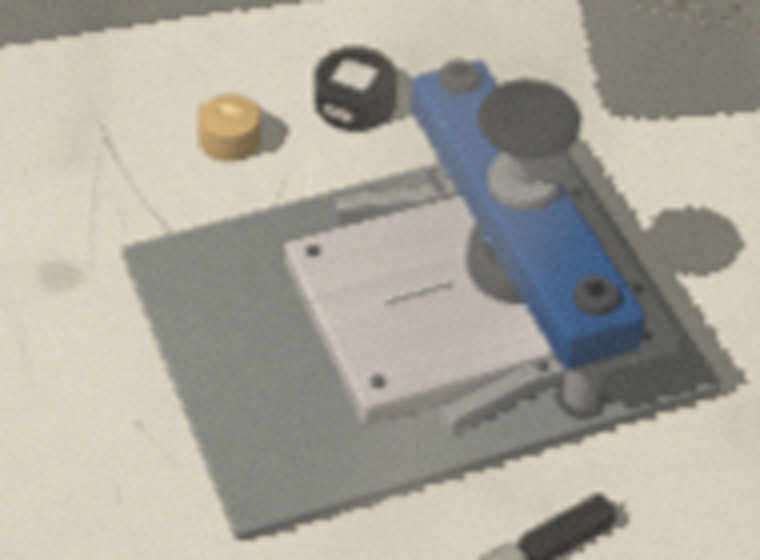

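The knob is back at (530,118), its starting pixel. The carrier's rear corners haven't moved from (287,243) and (363,409), and the things beside the press that this crop shows are in place.

```bash
python3 -c "
from station import r
print(r.finish_job())"
```

```text
the job is handed in; nothing more can be done
None
```

I pushed the carrier home against the end stop and pressed the knob right down, so the specimen should be seated. I then released the knob and handed the job in at about 15.6 s of the 51 s allowed. No verdict was reported.

**Pushing the carrier:** I pushed the rear edge with two spread fingertips. The first few millimetres of push swung the plate to about 7 mm off-centre at the start of the lead-ins. I steered it back while pushing and it then ran in between the rails. It stopped at the end with about 17 N of push.

**Pressing the knob:** The fingertips met a hard stop about 10.5 mm below first contact, at about 20 N. That is the depth where the ram meets the cup's rim. After release, the knob was back at its starting position in the side picture.

**Last checks:**
- **Along the press:** my picture fit after the push puts the carrier 0 to 1 mm from home. Its rear corners were in the same place after pressing.
- **Sideways:** the fit reads 3.0 mm off-centre from the top camera and 4.2 mm from the side camera. The rails allow only about 1.7 mm either way, so I put this down to calibration and pixel-reading error. I had no independent check, and 4 mm is the limit.
- **Seating:** I did not measure it directly. It is inferred from the ram's travel and force.
- **Things beside the press:** both loose specimens and the visible end of the black marker looked unmoved in the last side picture. The red marker was outside that picture; the arm never went near it.

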